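# Open the left bay of the tea shelf

### The job

On the low tea shelf, open the left bay (left as seen from the robot's side): slide its door, the one on the inner track, fully behind its neighbour, as far as it goes, and let go of it. Leave the neighbouring outer door shut and do not disturb the tea bowl standing on the shelf.

Things in the scene. Friction and masses are not known exactly. Their poses are not given: they have to be found in the camera images.
- inner_knob (a point): Centre of the iron knob of the left, inner door: an upright post 20 mm in diameter, 50 mm tall, standing on the door's top edge (192 mm above the table) 30 mm from the door's left end. Axes: x from the robot's side into the shelf, square to the door; y left along the track; z up. The door opens along -y, takes 2 to 5 N to move and stays where it is left.
- inner_door (a joint): Slide of the left door, on the track farther from the robot, in m: 0 shut, 0.216 at its stop, exactly behind the outer door; grows to the right (-y of the knob). Starts 0 to 60 mm ajar. The low pale shelf is 480 mm wide, 281 deep, 190 high, doors on the robot's side; the two lattice doors, 236 mm wide, 14 thick, stand in a double track, tops level with the shelf's top.
- outer_door (a joint): Slide of the right door, on the track 26.5 mm nearer the robot, in m: 0 shut, 0.216 fully open; grows to the left. It starts shut and is to stay so. It is like the inner door; its equal knob stands near its right end, 392 mm right of the inner knob when both are shut.
- bowl_center (a point): Centre (half-way up) of the black tea bowl, 116 mm across, 76 high, upright on the shelf's top, 155 to 185 mm behind the inner door's middle plane. In the same row, in varying order: a red caddy 66 mm wide, 72 high, and a green lid rest 56 wide, 50 high. A flat bamboo scoop, 5 mm thick, lies between row and doors, about 55 mm behind the inner door.
There are look-alikes about, which are no part of the job. Of the things like the part that bears bowl_center, leave any that is orange or pink; of the rest the larger one is meant.

How it is judged:
At the end, for the whole second after the job is handed in: The inner door is within 15 mm of its stop behind the outer door and at rest, the outer door is within 15 mm of shut, and the tea bowl stands upright (within 10 degrees) and within 20 mm of where it began (value of joint inner_door above 0.201 m and value of joint outer_door below 0.015 m and velocity of joint inner_door between -0.01 and 0.01 m/s and distance of bowl_center from where it was at the start of the episode below 0.02 m and angle between bowl_center's own z axis and vertical below 0.17 rad); the robot touches nothing.
It fails at once if the outer door is slid more than 30 mm open (value of joint outer_door above 0.03 m).
It fails at once if the tea bowl is knocked over or pushed more than 20 mm (distance of bowl_center from where it was at the start of the episode above 0.02 m or angle between bowl_center's own z axis and vertical above 0.35 rad).
It also fails if it takes over 29 s, if anything falls off the work surface, if the arm or the gripper's body presses on something with over 40 N, if the wrist force passes 120 N, or if a joint passes its speed limit or range.

### The arm

A 6-joint arm with a two-finger parallel gripper is mounted at the origin on the work surface. World frame = base frame: x ahead of the robot, y to its left, z up, the work surface at z = 0. Lengths are in m, angles in rad, forces in N, time in s.
With the tool pointing down it reaches from about 0.35 to 0.725 m from the base axis. Payload 6 kg.
Tool frame: the origin (TCP) lies on the mounting face of the last link; the fingertips stand 173 mm ahead of it and the grasp point (between the pads) lies arm.grip_point_offset ahead of it (arm.grip_point_offset is the distance from the TCP to the grasp point, in m); z points along the fingers, y is the direction in which the jaws open and shut (so a half turn about z gives the same grasp; the last joint's range is limited). The gripper opens to 85 mm and grips with 20 to 120 N. Pads are 22 mm wide; open, the fingers measure 114 mm over their backs; the gripper's body (76 mm by 85 mm) begins 54 mm behind the grasp point. The pads swing forward as they close: fully open they stand 13 mm farther back than shut.
Start: joints at [1.622, 0.04, 0.085, 0, -1.615, -0.334], TCP at [0.167, 0.576, 0.405] pointing down, gripper open.
Joint ranges: [-2.56, 2.56], [-1.29, 2.01], [-1.08, 1.49], [-3.29, 1.98], [-2.81, -0.18], [-2.99, 2.99]. Speed limits (rad/s): [2.57, 2.57, 3.01, 3.14, 3.14, 3.14].

### API

Orientations are given as a unit quaternion [x, y, z, w].
In Python, from rig import monitor, grab_frame, get_calibration, arm gives the robot as it stands.
- The arm moves only by the shell command python3 -m crank 'ROWS'. ROWS is JSON, a list of rows, each a list of 5 numbers: the closure, from -1 (fully open) to 1 (shut), then the shift along the tool's x, y, z as a fraction of full scale, then the turn about the tool's z as a fraction of full scale. A call has 1 to 8 rows; each row shifts and turns the commanded pose from where the row before left it, along the tool's axes as they then stand; what a row does not reach is not made up. Full scale, the value 1, is 0.5 m for a shift and pi/2 rad for a turn. A row lasts 1/10 s, in which the tool goes at most 50 mm and 8.59 degrees, less where a joint would pass 70% of its speed; a pose out of reach is approached as far as the arm can. A call with a number of a shift or a turn outside -1 to 1 is refused whole. A call with a gripper value outside its range is refused whole. The fingers move at their own pace and stop on an object; the grip force is fixed at half the most. Time passes only in rows, so rows that do not move let the fingers close. It gives the time, the measured TCP pose, the force and the opening at its end, in the units of the state.
- monitor.read_state(): the state, without advancing time (a new reading comes with each control period).
- grab_frame(name): name is "side" or "top" or "wrist"; returns the picture (384x512x3 uint8, red, green, blue); there is no depth.
- get_calibration(name): a dict with "mtx" (3x3 intrinsics, pixels), "R" (3x3) and "t" (3): a world point X has camera coordinates R X + t; the wrist camera has in their place "mount" (4x4, takes a point from camera to tool coordinates, whose origin is the TCP and whose axes are the flange's). Camera axes: x right, y down, z forward; pixel columns grow to the right and rows downward; lengths in m; the calibration is good to about 2 mm. A picture is of the moment at which its call begins: read the wrist's pose just before it. get_calibration takes no time and is no camera call.
- arm.sign_off(): hands the job in, once; it reports no verdict.
The state is a dict: "clock": time; "joint_positions": joint angles; "joint_velocities": joint speeds; "effort": joint torques, N m; "tool_pos": TCP position; "ee_rot": TCP orientation; "wrist_force": force on the tool from outside, world axes, zero at the start; "ft_torque": the same for the moment, N m; "gripper_width": finger opening in m.
Only numpy, scipy, OpenCV 4.12 (cv2) and the standard library are available. Lean on these libraries where they do the work, as an engineer would, in place of code of your own. Each camera call takes 0.05 s, during which the arm holds its last target.

## Working session

There is one attempt and no reset: what is moved stays moved. The work goes in short steps, Python scripts to look and compute and a shell command to move; the robot and the scene stay as the last step left them, time stands still between calls to the robot, and variables do not carry over. Pictures are saved under pics/ and viewed, and the job is handed in when it is done.

```bash
mkdir -p pics; ls; python3 - <<'E'
from rig import monitor, grab_frame, get_calibration, arm
import cv2
s=monitor.read_state()
print({k:s[k] for k in ['clock','tool_pos','ee_rot','gripper_width']}, arm.grip_point_offset)
for n in ['side','top']:
    f=grab_frame(n); cv2.imwrite(f'pics/{n}0.png',f[:,:,::-1])
    c=get_calibration(n); print(n,c)
E
```

```text
pics
{'clock': 0.0, 'tool_pos': array([0.16732516, 0.57616912, 0.40367061]), 'ee_rot': array([ 9.90022103e-01, -1.40909311e-01, -6.19032812e-05,  8.93140701e-04]), 'gripper_width': 0.08557121659790809} 0.1547
side {'mtx': array([[437.29332418,   0.        , 254.23603281],
       [  0.        , 437.29332418, 185.86257073],
       [  0.        ,   0.        ,   1.        ]]), 'R': array([[-0.70089219, -0.71326245, -0.00261069],
       [-0.49623372,  0.49025006, -0.71652423],
       [ 0.51234972, -0.50091073, -0.69755732]]), 't': array([0.40690644, 0.39507025, 0.76065444])}
top {'mtx': array([[428.3562081 ,   0.        , 254.35032236],
       [  0.        , 428.3562081 , 191.40725078],
       [  0.        ,   0.        ,   1.        ]]), 'R': array([[ 0.01358846, -0.99983939, -0.01168527],
       [-0.98394629, -0.01129089, -0.1781073 ],
       [ 0.17794675,  0.01391788, -0.98394169]]), 't': array([0.00690141, 0.59537743, 1.19448101])}
```

View pics/top0.png

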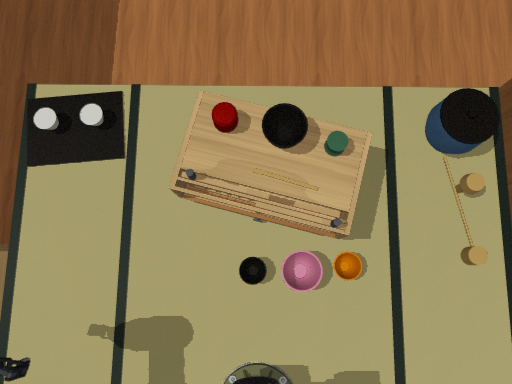

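View pics/side0.png

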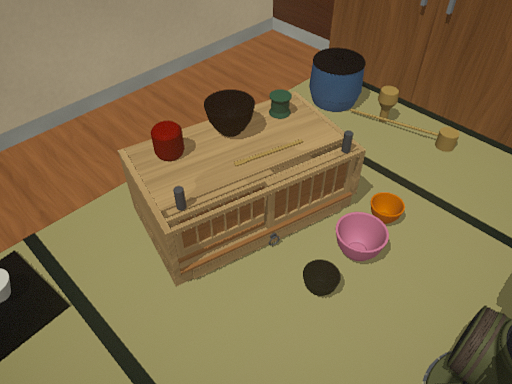

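The top view shows the shelf at its centre, with the left knob near (191,174) and the right knob near (336,222). The big black bowl is on the shelf at (285,125), and a small black bowl is at (252,270). The pink and orange bowls are on the mat. Next I'll enlarge the knobs.

```bash
python3 - <<'E'
import cv2
t=cv2.imread('pics/top0.png'); s=cv2.imread('pics/side0.png')
cv2.imwrite('pics/top0c.png',cv2.resize(t[85:240,165:375],None,fx=3.8,fy=3.8,interpolation=cv2.INTER_CUBIC))
cv2.imwrite('pics/side0c.png',cv2.resize(s[125:275,120:370],None,fx=3.2,fy=3.2,interpolation=cv2.INTER_CUBIC))
E
```

```text
(no output)
```

View pics/top0c.png

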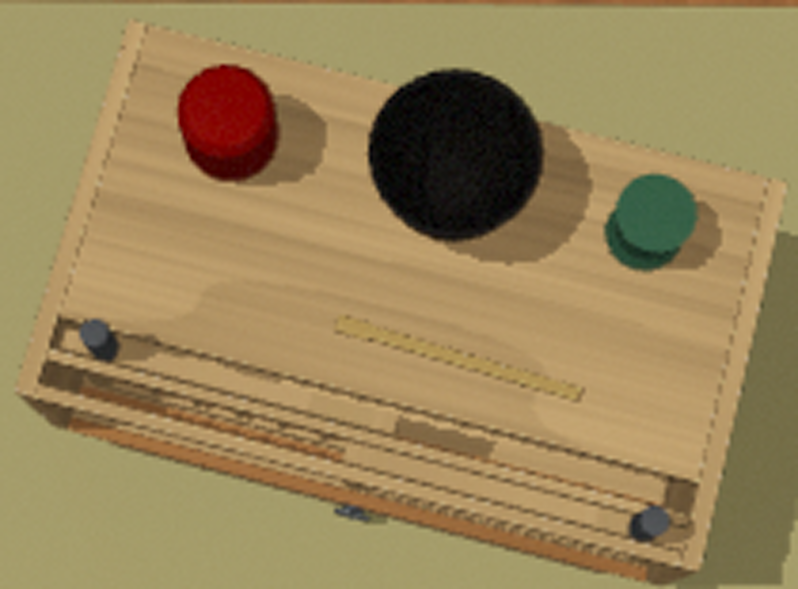

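View pics/side0c.png

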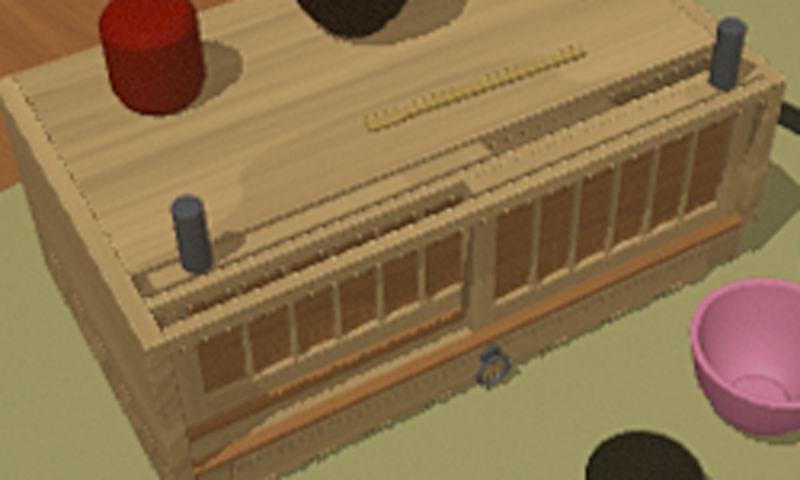

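```bash
cat > h.py <<'E'
import numpy as np, cv2
from rig import get_calibration
def ray(n,uv):
    c=get_calibration(n); K,R,t=map(np.array,(c['mtx'],c['R'],c['t']))
    return -R.T@t, R.T@np.linalg.inv(K)@np.array([*uv,1.])
def atz(n,uv,z):
    o,d=ray(n,uv); return o+d*(z-o[2])/d[2]
def tri(a,b):
    P=[]
    for n in('top','side'):
        c=get_calibration(n);P.append(np.array(c['mtx'])@np.c_[c['R'],c['t']])
    X=cv2.triangulatePoints(P[0],P[1],np.array(a,float),np.array(b,float)).ravel();return X[:3]/X[3]
E
python3 - <<'E'
from h import *
np.set_printoptions(precision=4,suppress=True)
T=[(190.5,171.8),(337.4,221.8)];S=[(178.75,188.75),(348.4,132.8)]
for a,b in zip(T,S): print(atz('top',a,.242),atz('side',b,.242),tri(a,b))
print('bowl',atz('top',(165+456/3.8,85+155/3.8),.266))
# track direction: front edge corners on top z=.19
L=atz('top',(165+20/3.8,85+390/3.8),.19);R=atz('top',(165+700/3.8,85+568/3.8),.19)
BL=atz('top',(165+130/3.8,85+20/3.8),.19);BR=atz('top',(165+785/3.8,85+182/3.8),.19)
for n,v in(('front',L-R),('back',BL-BR),('left',L-BL),('right',R-BR)): print(n,v,np.linalg.norm(v),np.degrees(np.arctan2(v[1],v[0])))
print(L,R,BL,BR)
a=atz('top',T[0],.242);b=atz('top',T[1],.242);d=np.linalg.norm((a-b)[:2]);print(d)
E
```

```text
[0.609  0.1714 0.242 ] [0.6057 0.1719 0.242 ] [0.6087 0.1711 0.2396]
[ 0.4884 -0.1911  0.242 ] [ 0.4866 -0.1915  0.242 ] [ 0.4877 -0.1916  0.2416]
bowl [ 0.7228 -0.0623  0.266 ]
front [0.1157 0.4609 0.    ] 0.47518384059811397 75.90580526239552
back [0.1159 0.4613 0.    ] 0.4756012122075623 75.9012833057813
left [-0.2693  0.0656  0.    ] 0.27715794627639156 166.31835093345404
right [-0.2692  0.066   0.    ] 0.27711772008392727 166.23211519638951
[0.578  0.2312 0.19  ] [ 0.4623 -0.2297  0.19  ] [0.8473 0.1656 0.19  ] [ 0.7315 -0.2957  0.19  ]
0.3820244705274406
```

The candidates in the top view:
- **Inner (left) knob:** (191,172), on the rear track. This is the target.
- **Outer (right) knob:** (337,222). Leave it alone.
- **Ring pull on the front base:** about (259,219). Not a knob.
- **Bowls:** the large black one on the shelf at (285,125) is the one to protect. The small black (252,270), pink (302,271) and orange (347,266) bowls are on the mat.

Checks on the measurements:
- Triangulated knob-top heights are 0.240 and 0.242, against 0.242 expected.
- The knobs are 381 mm apart along the track and 29 mm across it, against 392 and 26.5 expected. That puts the inner door about 11 mm ajar, leaving roughly 205 mm to go.
- The track points at 75.9°, so the tool yaw is already within about 2°.

I'll push with the fingers straddling the knob and jaws along the track, first rising and then moving over it.

```bash
python3 -m crank '[[-0.2,0,0,-0.08,-0.0245],[-0.2,0,0,-0.04,0],[-0.2,0.07,0.038,0,0],[-0.2,0.07,0.038,0,0],[-0.2,0.07,0.038,0,0],[-0.2,0.07,0.038,0,0],[-0.2,0.07,0.038,0,0],[-0.2,0.07,0.038,0,0]]'; python3 -m crank '[[-0.2,0.07,0.038,0,0],[-0.2,0.07,0.038,0,0],[-0.2,0.07,0.038,0,0],[-0.2,0.07,0.038,0,0],[-0.2,0.07,0.038,0,0],[-0.2,0.07,0.038,0,0],[-0.2,0,0,0,0],[-0.2,0,0,0,0]]'
cat >> h.py <<'E'
from scipy.spatial.transform import Rotation as Ro
def rem(target,s,ang=-14.0):
    R=Ro.from_quat(s['ee_rot']).as_matrix()
    print('pos',s['tool_pos'],'xyaw',np.degrees(np.arctan2(R[1,0],R[0,0])),'zax',R[:,2],'w',s['gripper_width'],'F',s['wrist_force'],'t',s['clock'])
    print('remaining in row units',R.T@(np.array(target)-s['tool_pos'])/.5)
E
python3 - <<'E'
from h import *
from rig import *
np.set_printoptions(precision=4,suppress=True)
s=monitor.read_state(); rem([.608,.1713,.378],s)
f=grab_frame('wrist'); cv2.imwrite('pics/w1.png',f[:,:,::-1]); 
c=get_calibration('wrist'); M=np.array(c['mount']);K=np.array(c['mtx']);print(K[0,0],M)
R=Ro.from_quat(s['ee_rot']).as_matrix()
for p in([.608,.1713,.242],[.608,.1713,.192],[.4877,-.1915,.242]):
    q=R.T@(np.array(p)-s['tool_pos']); q=M[:3,:3].T@(q-M[:3,3]); u=K@q; print(u[:2]/u[2])
E
```

```text
clock: 0.9
tool_pos: [0.3445, 0.4135, 0.4644]
ee_rot: [0.993, -0.122, -0.0, 0.0]
wrist_force: [0.4, 1.0, 0.3]
gripper_width: 0.0513
clock: 1.7
tool_pos: [0.5203, 0.2528, 0.4639]
ee_rot: [0.992, -0.123, -0.001, 0.0]
wrist_force: [-1.1, 0.4, -0.7]
gripper_width: 0.0511
pos [0.5203 0.2528 0.4639] xyaw -14.112190238962468 zax [-0.0012 -0.0008 -1.    ] w 0.05114420012432552 F [-1.135   0.4182 -0.7111] t 1.7
remaining in row units [0.21   0.1151 0.1717]
270.4032428475574 [[ 0.0004 -0.9609 -0.2767  0.0693]
 [ 1.      0.0003  0.0003  0.0005]
 [-0.0002 -0.2767  0.9609  0.0307]
 [ 0.      0.      0.      1.    ]]
[343.0608  54.7933]
[323.8172  67.2635]
[904.8013 101.2544]
```

View pics/w1.png

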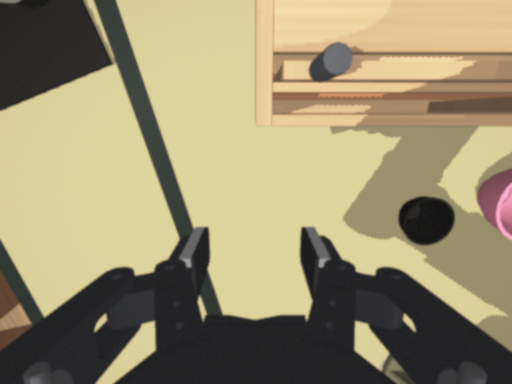

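The wrist view shows the knob's top at (339,55) against (343,55) predicted, so it agrees to about 4 mm. The shelf's front edge runs level in the picture, so the yaw is good. Next I'll go over the knob and look again.

```bash
python3 -m crank '[[-0.2,0.07,0.037,0,0],[-0.2,0.07,0.037,0,0],[-0.2,0.07,0.037,0,0],[-0.2,0,0,0.03,0],[-0.2,0,0,0,0]]'
python3 - <<'E'
from h import *
from rig import *
np.set_printoptions(precision=4,suppress=True)
s=monitor.read_state(); rem([.608,.1713,.378],s)
f=grab_frame('wrist'); cv2.imwrite('pics/w2.png',f[:,:,::-1]); f=grab_frame('side'); cv2.imwrite('pics/s2.png',f[:,:,::-1]); 
c=get_calibration('wrist'); M=np.array(c['mount']);K=np.array(c['mtx'])
R=Ro.from_quat(s['ee_rot']).as_matrix()
for p in([.608,.1713,.242],[.608,.1713,.192]):
    q=R.T@(np.array(p)-s['tool_pos']); q=M[:3,:3].T@(q-M[:3,3]); u=K@q; print(u[:2]/u[2])
E
```

```text
clock: 2.25
tool_pos: [0.6082, 0.1748, 0.4469]
ee_rot: [0.993, -0.122, -0.002, 0.001]
wrist_force: [-0.9, 0.8, -0.6]
gripper_width: 0.0511
pos [0.6082 0.1748 0.4469] xyaw -13.983268367922904 zax [-0.0041 -0.0013 -1.    ] w 0.051051887425112845 F [-0.8862  0.7606 -0.5991] t 2.25
remaining in row units [0.0017 0.0066 0.1379]
[258.084  215.3156]
[257.216 194.068]
```

View pics/w2.png

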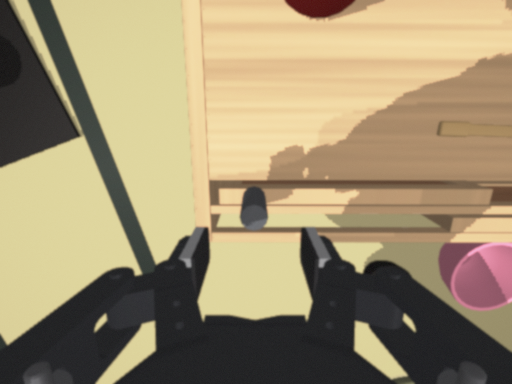

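View pics/s2.png

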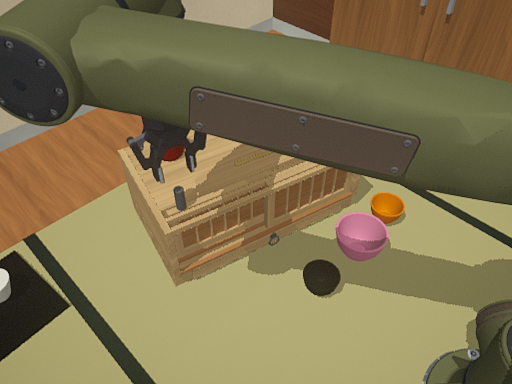

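The knob's top is at (254,216), midway between the pads and within about 1 mm of straight below. The side view agrees, with the knob at (180,189) under the fingers. I'll descend around it.

```bash
python3 -m crank '[[-0.2,0.002,0,0.05,0],[-0.2,0,0,0.05,0],[-0.2,0,0,0.036,0],[-0.2,0,0,0,0]]'
python3 - <<'E'
from h import *
from rig import *
np.set_printoptions(precision=4,suppress=True)
s=monitor.read_state(); rem([.608,.1745,.378],s)
f=grab_frame('wrist'); cv2.imwrite('pics/w3.png',f[:,:,::-1]); f=grab_frame('side'); cv2.imwrite('pics/s3.png',cv2.resize(f[90:250,90:300,::-1],None,fx=3.5,fy=3.5)); 
E
```

```text
clock: 2.75
tool_pos: [0.6082, 0.1751, 0.3797]
ee_rot: [0.993, -0.121, -0.002, 0.001]
wrist_force: [0.4, 0.0, -0.3]
gripper_width: 0.0514
pos [0.6082 0.1751 0.3797] xyaw -13.87592707130845 zax [-0.0034 -0.0013 -1.    ] w 0.05137769874028465 F [ 0.3897  0.0377 -0.321 ] t 2.75
remaining in row units [-0.0001  0.0012  0.0034]
```

View pics/w3.png

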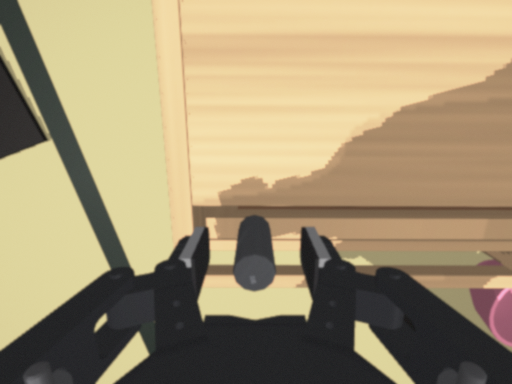

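View pics/s3.png

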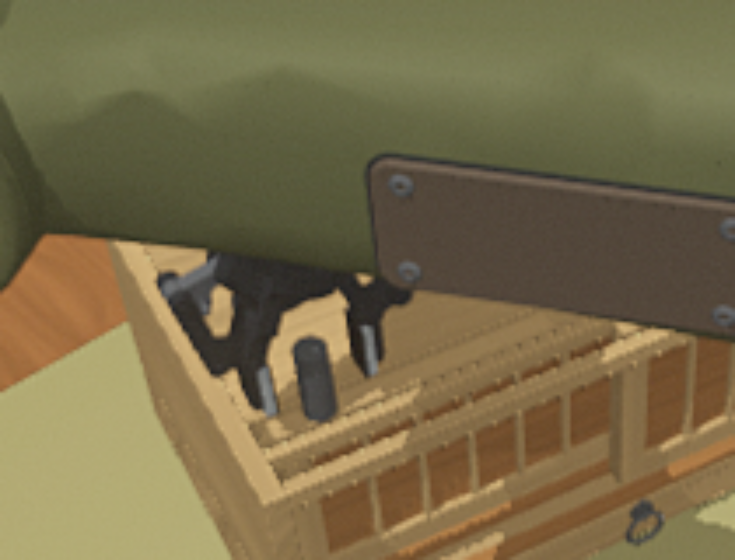

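The fingers straddle the knob, and it stands between the pads at column 254. The side view shows it in line with both fingertips. I'll push along tool +y: about 16 mm of gap, then about 205 mm.

```bash
python3 -m crank '[[-0.2,0,0.02,0,0],[-0.2,0,0.02,0,0],[-0.2,0,0.03,0,0],[-0.2,0,0.04,0,0],[-0.2,0,0.04,0,0],[-0.2,0,0.04,0,0],[-0.2,0,0.04,0,0],[-0.2,0,0,0,0]]'
python3 - <<'E'
from h import *
from rig import *
np.set_printoptions(precision=4,suppress=True)
s=monitor.read_state(); rem([.608-.0533,.1748-.213,.378],s)
f=grab_frame('wrist'); cv2.imwrite('pics/w4.png',f[:,:,::-1])
E
```

```text
clock: 3.65
tool_pos: [0.5806, 0.0591, 0.3821]
ee_rot: [0.992, -0.123, -0.0, 0.001]
wrist_force: [0.4, -0.6, 0.1]
gripper_width: 0.0514
pos [0.5806 0.0591 0.3821] xyaw -14.158480093092505 zax [-0.0003 -0.0011 -1.    ] w 0.05142064393290171 F [ 0.449  -0.61    0.0813] t 3.65
remaining in row units [-0.0027  0.2014  0.0084]
```

View pics/w4.png

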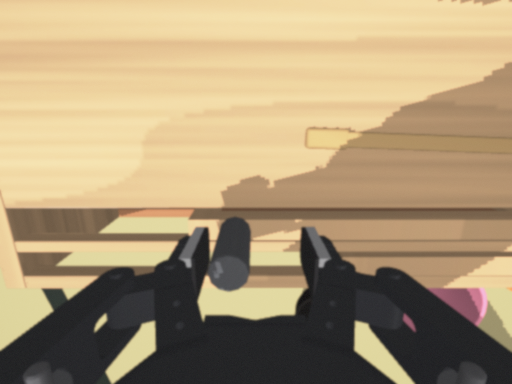

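The door follows the left pad: the knob is now at (230,270) and the left bay is partly open. About 100 mm remains.

```bash
python3 -m crank '[[-0.2,0,0.03,0.004,0],[-0.2,0,0.04,0,0],[-0.2,0,0.04,0,0],[-0.2,0,0.04,0,0],[-0.2,0,0.02,0,0],[-0.2,0,0.015,0,0],[-0.2,0,0,0,0]]'
python3 - <<'E'
from h import *
from rig import *
np.set_printoptions(precision=4,suppress=True)
s=monitor.read_state(); rem([.608-.0533,.1748-.213,.378],s)
f=grab_frame('wrist'); cv2.imwrite('pics/w5.png',f[:,:,::-1])
E
```

```text
clock: 4.4
tool_pos: [0.5588, -0.0284, 0.3797]
ee_rot: [0.992, -0.122, -0.0, 0.0]
wrist_force: [0.5, -0.2, -1.4]
gripper_width: 0.0514
pos [ 0.5588 -0.0284  0.3797] xyaw -14.053688898608256 zax [-0.0006 -0.0008 -1.    ] w 0.05143393673599554 F [ 0.5407 -0.2105 -1.4485] t 4.4
remaining in row units [-0.0032  0.0211  0.0033]
```

View pics/w5.png

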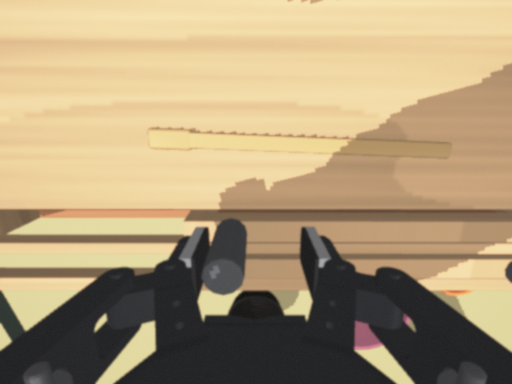

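The knob is against the left pad at (225,272), with about 14 mm still to go. I'll push the rest in small steps and watch the force.

```bash
python3 -m crank '[[-0.2,0,0.01,0,0],[-0.2,0,0.006,0,0],[-0.2,0,0,0,0]]'; python3 -m crank '[[-0.2,0,0.006,0,0]]';python3 -m crank '[[-0.2,0,0.004,0,0]]'
```

```text
clock: 4.75
tool_pos: [0.5571, -0.0353, 0.3797]
ee_rot: [0.993, -0.122, -0.0, 0.0]
wrist_force: [1.2, 0.0, -0.0]
gripper_width: 0.0514
clock: 4.85
tool_pos: [0.5564, -0.0378, 0.3797]
ee_rot: [0.993, -0.122, 0.0, -0.0]
wrist_force: [1.2, 2.7, -1.1]
gripper_width: 0.0511
clock: 4.95
tool_pos: [0.5559, -0.04, 0.3797]
ee_rot: [0.993, -0.122, 0.0, -0.0]
wrist_force: [0.9, 1.0, -0.4]
gripper_width: 0.0514
```

```bash
for i in 1 2 ; do :; done; python3 -m crank '[[-0.2,0,0.004,0,0]]'; python3 -m crank '[[-0.2,0,0.004,0,0]]'; python3 -m crank '[[-0.2,0,0.004,0,0]]'
```

```text
clock: 5.05
tool_pos: [0.5554, -0.0418, 0.3796]
ee_rot: [0.993, -0.122, 0.0, -0.0]
wrist_force: [2.2, 10.1, -0.4]
gripper_width: 0.0511
clock: 5.15
tool_pos: [0.5552, -0.0425, 0.3796]
ee_rot: [0.993, -0.121, 0.001, -0.002]
wrist_force: [1.0, 16.1, 0.5]
gripper_width: 0.0514
clock: 5.25
tool_pos: [0.555, -0.0431, 0.3795]
ee_rot: [0.993, -0.12, 0.001, -0.004]
wrist_force: [3.6, 22.1, 1.4]
gripper_width: 0.0511
```

The force climbs from about 1 to 22 N while the tool stalls, so the door is at its stop. The knob should be at (0.559,-0.028), against about (0.556,-0.027) expected. I'll back off to mid-gap, rise and check.

```bash
python3 -m crank '[[-0.2,0,-0.015,0,0],[-0.2,0,-0.018,0,0],[-0.2,0,0,0,0]]'
python3 - <<'E'
from h import *
from rig import *
np.set_printoptions(precision=4,suppress=True)
s=monitor.read_state(); rem([.5588,-.0279,.378],s)
f=grab_frame('wrist'); cv2.imwrite('pics/w6.png',f[:,:,::-1])
E
```

```text
clock: 5.55
tool_pos: [0.5585, -0.0295, 0.3796]
ee_rot: [0.993, -0.122, -0.0, 0.001]
wrist_force: [-0.1, 0.6, -0.2]
gripper_width: 0.0512
pos [ 0.5585 -0.0295  0.3796] xyaw -13.97049409334871 zax [-0.0005 -0.001  -1.    ] w 0.051195148763922976 F [-0.0764  0.6314 -0.1987] t 5.55
remaining in row units [-0.0002 -0.0032  0.0032]
```

View pics/w6.png

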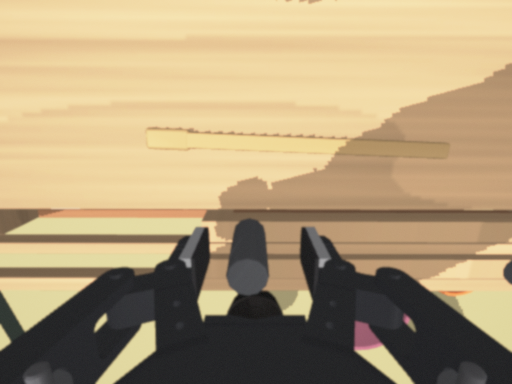

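The knob is clear of both pads, at about (248,270) with gaps on each side. I'll rise straight up, then move to the left and toward the robot so the cameras can see.

```bash
python3 -m crank '[[-0.2,0,0,-0.04,0],[-0.2,0,0,-0.08,0],[-0.2,0,0,-0.08,0],[-0.2,-0.07,-0.04,0,0],[-0.2,-0.07,-0.04,0,0],[-0.2,-0.06,-0.06,0,0],[-0.2,-0.03,-0.08,0,0],[-0.2,0,-0.08,0,0]]'; python3 -m crank '[[-0.2,0,-0.08,0,0],[-0.2,0,-0.08,0,0],[-0.2,0,-0.08,0,0],[-0.2,0,-0.08,0,0],[-0.2,0,-0.08,0,0],[-0.2,0,-0.08,0,0],[-0.2,0,0,0,0],[-0.2,0,0,0,0]]'
python3 - <<'E'
from h import *
from rig import *
t=grab_frame('top')[:,:,::-1]; s=grab_frame('side')[:,:,::-1]
cv2.imwrite('pics/t7.png',t);cv2.imwrite('pics/s7f.png',s)
cv2.imwrite('pics/t7c.png',cv2.resize(t[85:240,165:375],None,fx=3.8,fy=3.8,interpolation=cv2.INTER_CUBIC))
cv2.imwrite('pics/s7c.png',cv2.resize(s[70:275,120:370],None,fx=2.9,fy=2.9,interpolation=cv2.INTER_CUBIC))
E
```

```text
clock: 6.4
tool_pos: [0.4815, 0.144, 0.4816]
ee_rot: [0.993, -0.122, 0.001, -0.001]
wrist_force: [0.6, -0.0, 0.7]
gripper_width: 0.0513
clock: 7.2
tool_pos: [0.5416, 0.3771, 0.478]
ee_rot: [0.993, -0.122, -0.001, 0.001]
wrist_force: [-0.3, -0.3, -0.1]
gripper_width: 0.0513
```

View pics/t7c.png

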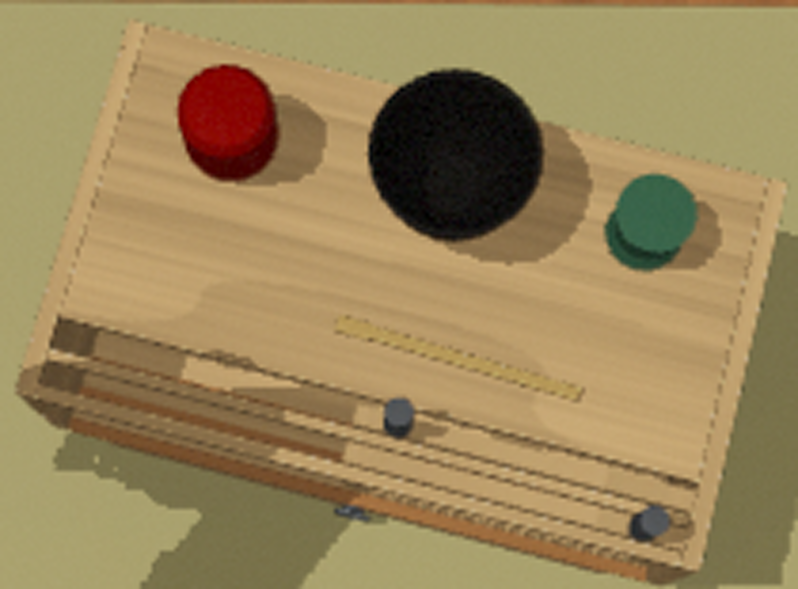

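View pics/s7c.png

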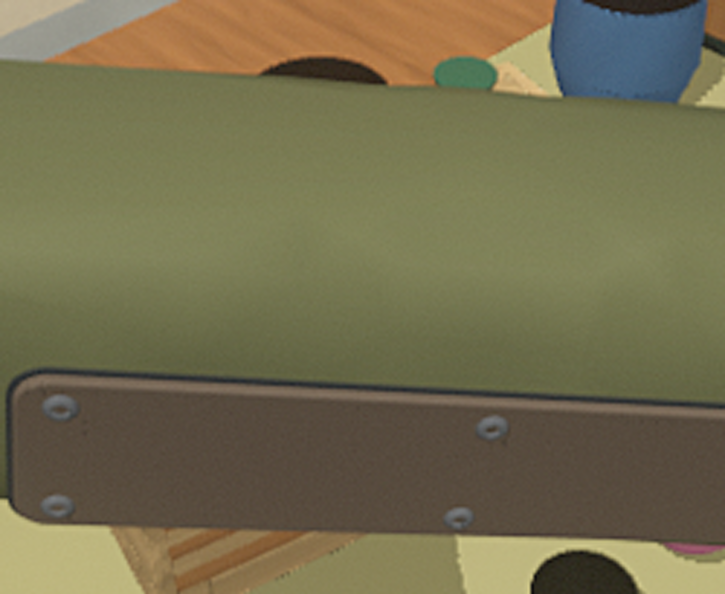

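The top view shows the inner knob now at crop (399,409), with the left bay open. The outer knob at (655,520) and the bowl at (456,155) have not moved. The arm hides most of the side view. Next I'll measure the knob spacing.

```bash
python3 - <<'E'
from h import *
from rig import *
a=atz('top',(165+399/3.8,85+409/3.8),.242);b=atz('top',(165+655/3.8,85+520/3.8),.242)
th=np.radians(75.95);u=np.array([np.cos(th),np.sin(th)])
print(a,b,'along',(a-b)[:2]@u,'inner',.392-(a-b)[:2]@u)
A=cv2.imread('pics/top0.png');B=cv2.imread('pics/t7.png');d=cv2.absdiff(A,B).max(2)
print('bowl region diff',d[100:155,258:312].mean(),'outer knob diff',d[212:232,328:346].mean(), (d[100:155,258:312]>40).sum())
s=monitor.read_state();print(s['wrist_force'],abs(s['joint_velocities']).max(),s['clock'])
E
```

```text
[ 0.55852915 -0.02689877  0.242     ] [ 0.48833615 -0.19099742  0.242     ] along 0.1762301650290516 inner 0.21576983497094843
bowl region diff 5.965319865319866 outer knob diff 12.688888888888888 0
[ 0.14341083 -1.20767103  1.47817529] 0.024569928714022943 7.3
```

```bash
python3 - <<'E'
import cv2
A=cv2.imread('pics/top0.png',0).astype('float32');B=cv2.imread('pics/t7.png',0).astype('float32')
for n,(y,x,h,w) in dict(outer=(206,326,28,22),bowl=(98,256,60,60)).items():
    r=cv2.matchTemplate(B[y-6:y+h+6,x-6:x+w+6],A[y:y+h,x:x+w],cv2.TM_CCOEFF_NORMED);print(n,cv2.minMaxLoc(r)[1::2])
from rig import arm
print(arm.sign_off())
E
```

```text
outer (0.8754046559333801, (6, 6))
bowl (0.9985072016716003, (6, 6))
the job is handed in; nothing more can be done
None
```

The left bay is open: the inner door is at its stop behind the outer door, the gripper is clear of it, and the job is handed in at about 7.3 s of the 29 s allowed. I set the half-open fingers around the inner knob and pushed along the track. At the stop the wrist force rose to about 22 N, so I backed off, rose and moved the arm away.

**Last checks:**
- **Inner door:** the knob spacing in the top view is 176.2 mm, which puts the door at about 0.216 m (above 0.201 needed).
- **Outer door and bowl:** template matching between the first and last top pictures shows no pixel shift in either. The match was strong for the bowl (0.999) but weaker for the outer knob (0.875). I put that down to changed surroundings and shadow, since its position was the same in the crop.
- **Contact:** the last wrist force was about 2 N, noise-level, with the arm clear of everything.
- **Not confirmed:** the arm hid most of the shelf in the last side picture, so the final state rests on the top view alone.

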